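Wedge the press-fit end cover off a gear pump evenly

TASK

The screws are out, but the end cover of the gear pump still sits tight on its seat. Take the wedge from the tool stand and work it gently into the two pry slots on top of the seam, left and right in turn, so that neither side ever gets more than 4 mm ahead of the other, until the cover stands at least 6 mm off on both sides. Then put the wedge back in its slot in the stand; do not touch the pump with the gripper, and leave the other things on the bench where they are.

Things in the scene. Friction and masses are not known exactly. Their poses are not given: they have to be found in the camera images.
- pump: Gear pump bolted to the bench: grey motor and, at its +x end, the aluminium head, 136 mm wide (y), z = 30 to 90 mm: a rigid gear plate and outside it (+x) the end cover, 20 mm thick. The seam between them is an upright plane across x. Origin on the bench, x level from motor to cover, z up. The wedge may press on the pump with 50 N at most (10 to 15 N down suffices); the robot must not touch it.
- slot_left (a point): Mean place of the left pry slot's mouth: pump x = 45, y = 50, z = 90 mm (the head's flat top). Gear plates differ in width, so the true slot, like the whole seam, lies up to 6 mm to either side of this in pump x; that is not measured: find it by feel or sight. Slot 24 mm long (y), 36 deep, 3 mm wide when shut (1.5 mm cut in each half), 2 mm 45-degree chamfers on both lips: mouth 7 mm.
- slot_right (a point): Mean place of the right pry slot's mouth, pump y = -50 mm; made like the left one and shifted in x by the same amount. Each side of the cover is held by its own press-fit friction of about 7 N, stays where it is pushed, and moves without the other. As only the cover moves, a wedge going deeper must yield towards the cover (pump +x) by half of what it opens.
- port (a point): Foot of the upright brass port on the middle of the gear plate's top, 22 mm wide and 24 mm tall; mean place, shifted in pump x with the seam, 26 mm behind it.
- cover_left (a joint): How far the left side (pump y = +50 mm) of the end cover stands off its seat, in rad about the right-hand dowel: 0.01 rad is 1 mm at the left pry slot, 0.13 the limit. 0 is fully home; at the start 0 to 0.008.
- cover_right (a joint): The same for the right side (pump y = -50 mm) of the end cover: 0.01 rad is 1 mm at the right pry slot; at the start 0 to 0.008.
- wedge: White nylon wedge with a wooden handle, 102 mm long, 80 g, standing tip down in the stand. Origin at the middle of its tip edge, z up to the handle, x across its thickness. Blade 16 mm wide (y), 42 mm long, tapering on both faces from 2 mm thick at the tip to 16 mm at z = 42. Collar 32 x 30 mm, z = 42 to 47; handle 20 x 20 mm, z = 47 to 102, gripped from above. The same either way round.
- stand: Grey plastic tool block, 60 x 120 x 50 mm (x, y, z), fixed to the bench; origin under its centre on the bench. The wedge stands in its middle, wedge x along stand x within 0.03 rad, collar resting on the block's top, tip 8 mm above the bench. Three short hex keys (up to 86 mm high) stand at y = +42 mm; an empty round hole is at y = -40 mm.
- stand_slot (a point): Centre of the wedge slot's mouth in the stand's top, 50 mm above the bench: 21 mm (stand x) by 20 mm (stand y), 46 mm deep.
- screw_dish: White porcelain dish, 88 mm wide, 14 mm high, with the four screws; origin under its centre. Leave it alone.
- amber_bottle: Amber glass bottle with a black cap, 60 mm wide, 115 mm high; origin under its centre. Leave it alone.
- vial_box: White paperboard box of capped vials, 75 x 120 x 53 mm; origin under its centre. Leave it alone.
Mind the look-alikes: they are no part of the job. There is more than one size of the wedge; the job needs the middle-sized.

How it is judged:
On the way, in this order (a step that is already met when the one before it is completed fails the run):
1. the wedge has opened one side of the cover by 2 mm or more (value of joint any of cover_left, cover_right above 0.02 rad), for 0.1 s.
2. the cover stands at least 6 mm off on both sides (value of joint each of cover_left, cover_right above 0.06 rad), for 0.2 s.
At the end, for the whole second after the job is handed in: The cover stands at least 6 mm off on both sides (both joints above 0.06 rad), and the wedge stands upright (within 0.1 rad), released and at rest in its slot in the stand, its collar down on the block (within 4 mm) and its tip within 6 mm of the slot's centre line (all of step 2 and horizontal distance between wedge and stand below 0.006 m and z of wedge in the frame of stand below 0.012 m and angle between wedge's own z axis and vertical below 0.1 rad and linear speed of wedge below 0.02 m/s); the robot touches nothing.
It fails at once if the cover is cocked: one side is more than 4 mm (surely at 5 mm) ahead of the other (((value of joint cover_left above 0.05 rad and value of joint cover_right below 0.01 rad) or (value of joint cover_left above 0.06 rad and value of joint cover_right below 0.02 rad) or (value of joint cover_left above 0.07 rad and value of joint cover_right below 0.03 rad) or (value of joint cover_left above 0.08 rad and value of joint cover_right below 0.04 rad) or (value of joint cover_left above 0.09 rad and value of joint cover_right below 0.05 rad) or (value of joint cover_left above 0.1 rad and value of joint cover_right below 0.06 rad)) or ((value of joint cover_right above 0.05 rad and value of joint cover_left below 0.01 rad) or (value of joint cover_right above 0.06 rad and value of joint cover_left below 0.02 rad) or (value of joint cover_right above 0.07 rad and value of joint cover_left below 0.03 rad) or (value of joint cover_right above 0.08 rad and value of joint cover_left below 0.04 rad) or (value of joint cover_right above 0.09 rad and value of joint cover_left below 0.05 rad) or (value of joint cover_right above 0.1 rad and value of joint cover_left below 0.06 rad))).
It fails at once if the wedge is forced: it presses on the pump with more than 50 N (contact force between wedge and pump above 50 N).
It fails at once if the robot itself touches the pump with more than 3 N (contact force between any of the fingers, the arm and pump above 3 N).
It fails at once if the screw dish, the amber bottle or the vial box is moved by more than 15 mm (distance of any of screw_dish, amber_bottle, vial_box from where it was at the start of the episode above 0.015 m).
It also fails if it takes over 67 s, if anything falls off the work surface, if the arm or the gripper's body presses on something with over 40 N, if the wrist force passes 120 N, or if a joint passes its speed limit or range.

ROBOT

A 7-joint arm with a two-finger parallel gripper is mounted at the origin on the work surface. World frame = base frame: x ahead of the robot, y to its left, z up, the work surface at z = 0. Lengths are in m, angles in rad, forces in N, time in s.
With the tool pointing down it reaches from about 0.4 to 0.875 m from the base axis. Payload 4.4 kg.
Tool frame: the origin (TCP) lies on the centre line of the jaws, within the pads' length; the fingertips stand 14 mm ahead of it and the grasp point (between the pads) lies 5 mm behind it; z points along the fingers, y is the line along which they close (so a half turn about z gives the same grasp; the last joint's range is limited). The gripper opens to 85 mm and grips with 20 to 120 N. Pads are 22 mm wide; open, the fingers measure 114 mm over their backs; the gripper's body (76 mm by 85 mm) begins 54 mm behind the grasp point. The pads swing forward as they close: fully open they stand 13 mm farther back than shut.
Start: joints at [-1.23, 0.628, 0.038, 1.517, -0.027, 0.996, -0.02], TCP at [0.257, 0.597, 0.245] pointing down, gripper open.
Joint ranges: [-3.06, 3.06], [-0.37, 2.12], [-1.25, 1.32], [0.18, 2.47], [-1.1, 4.24], [0.23, 1.98], [-2.94, 2.94]. Speed limits (rad/s): [2.57, 2.57, 3.14, 3.14, 3.14, 3.14, 3.14].

INTERFACE

Orientations are given as a unit quaternion [x, y, z, w].
In Python, from workcell import * gives the robot as it stands. Calls block until the motion is done:
- reach(position, orientation): joint-space move of the TCP to a pose.
- move_linear(position, rot=None, velocity=0.15, stop_force=None): straight line of the TCP; rot=None keeps the orientation; velocity is the mean speed in m/s. With stop_force (N) it stops when the force on the tool has changed by that much, and returns True; else False.
- move_joints(angles): joint-space move.
- grip(opening, squeeze=None): opening from 0.0 (shut) to 1.0 (fully open); squeeze is the grip in N (None keeps the last); returns when the fingers have stopped.
- wait(seconds).
- solve_ik(position, orientation): joint angles nearest the present ones, or None.
- read_state(): the state.
- camera(name): name is "scene" or "top" or "wrist"; returns (picture, depth): 480x640x3 uint8, red, green, blue; 480x640 float32, m along the optical axis (not along the pixel's ray), 0 where there is no reading.
- camera_model(name): a dict with "mtx" (3x3 intrinsics, pixels), "T" (4x4, takes a point from camera to world coordinates). Camera axes: x right, y up, looking along -z (the intrinsics and any distortion apply to the point x, -y, -z); pixel columns grow to the right and rows downward; lengths in m; the calibration is good to about 2 mm. A picture is of the moment at which its call begins: read the wrist's pose just before it. camera_model takes no time and is no camera call; for the wrist camera it gives the pose at the moment of the call.
A pose or a line that the arm cannot do raises MotionError and nothing moves.
- close_job(): hands the job in; it is judged then, once.
The state is a dict: "t": time; "joints": joint angles; "qvel": joint speeds; "tau": joint torques, N m; "position": TCP position; "tool_rot": TCP orientation; "contact_force": force on the tool from outside, world axes, zero at the start; "torque": the same for the moment, N m; "width": opening from 0.0 (shut) to 1.0 (fully open); "grasp_force": force on a finger pad.
Only numpy, scipy, OpenCV 4.12 (cv2) and the standard library are available. Lean on these libraries where they do the work, as an engineer would, in place of code of your own. Each camera call takes 0.05 s, during which the arm holds its last target. There are 200 camera calls.

## Working session

There is one attempt and no reset: what is moved stays moved. The work goes in short steps, each a Python script; the robot and the scene stay as the last script left them, time stands still between calls to the robot, and variables do not carry over. Pictures are saved under pics/ and viewed, at most 10 in all, crops included, and the job is handed in when it is done.

```bash
mkdir -p pics; ls; python3 - <<'E'
from workcell import *
import cv2,numpy as np
for n in("scene","top"):
    p,d=camera(n);m=camera_model(n)
    cv2.imwrite(f"pics/{n}1.png",p[...,::-1]);np.savez(f"{n}1.npz",p=p,d=d,K=m["mtx"],T=m["T"])
    print(n,m)
print(read_state())
E
```

```text
pics
scene {'mtx': array([[489.89674363,   0.        , 322.92909532],
       [  0.        , 489.89674363, 236.67145679],
       [  0.        ,   0.        ,   1.        ]]), 'T': array([[ 0.77941662, -0.45267784,  0.43311949,  1.04580882],
       [ 0.62626987,  0.5819276 , -0.51879314, -0.5197476 ],
       [-0.01719803,  0.67560569,  0.73706254,  0.88064267],
       [ 0.        ,  0.        ,  0.        ,  1.        ]])}
top {'mtx': array([[477.5729905 ,   0.        , 324.90585951],
       [  0.        , 477.5729905 , 243.85457332],
       [  0.        ,   0.        ,   1.        ]]), 'T': array([[-0.03692063,  0.97824097, -0.20416041,  0.33335979],
       [-0.99931333, -0.03550366,  0.01060018,  0.0373125 ],
       [ 0.00312109,  0.20441158,  0.97888006,  1.33177432],
       [ 0.        ,  0.        ,  0.        ,  1.        ]])}
{'t': 0.1, 'joints': array([-1.22979247,  0.62923744,  0.03841158,  1.51829576, -0.02696182,
        0.99628982, -0.01997737]), 'qvel': array([ 0.00085965, -0.00189805,  0.00136378, -0.00143456,  0.00033424,
        0.00056962, -0.00129472]), 'tau': array([ 2.57430729e-03, -5.64521670e+01,  1.23017069e+00, -1.93972296e+01,
        1.12554850e-02,  5.38807508e-03,  3.03773732e-05]), 'position': array([0.25693755, 0.59646668, 0.24448204]), 'tool_rot': array([ 2.01968128e-01,  9.79391720e-01, -8.41835980e-04, -1.58561072e-04]), 'contact_force': array([0.06875588, 0.15949963, 0.39543179]), 'torque': array([-0.01717447, -0.05546027, -0.01547869]), 'grasp_force': 0.0, 'width': 0.997542337681433}
```

View pics/scene1.png

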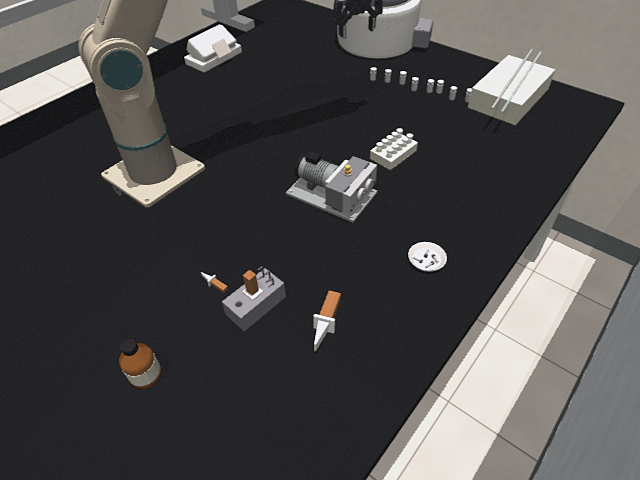

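View pics/top1.png

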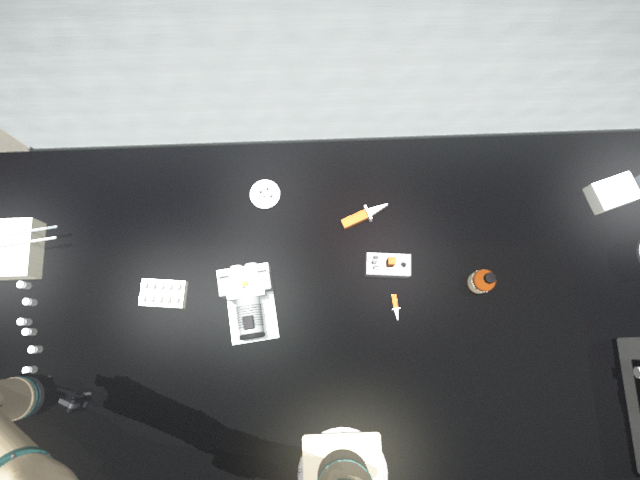

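The scene view shows the stand at (254,298) holding the middle wedge. The large wedge lies at (325,320), the small one at (214,281), and the pump is at (345,185). In the top view the pump head is at (245,280), the stand at (388,265), the dish at (265,194), the bottle at (482,281) and the vial box at (162,293). Next I locate the pump and stand from depth.

```bash
cat > h.py <<'E'
from workcell import *
import cv2,numpy as np
from scipy.spatial.transform import Rotation as R
def cloud(p,d,K,T):
    v,u=np.nonzero(d>0);z=d[v,u]
    c=np.c_[(u-K[0,2])/K[0,0]*z,-(v-K[1,2])/K[1,1]*z,-z,np.ones(len(z))]
    return (c@T.T)[:,:3],p[v,u],np.c_[u,v]
def snap(name,f=None):
    m=camera_model(name);p,d=camera(name)
    if f: cv2.imwrite(f"pics/{f}.png",p[...,::-1])
    return cloud(p,d,m["mtx"],m["T"])
def rect(X):
    return cv2.minAreaRect(X[:,:2].astype(np.float32)*1000)
E
python3 - <<'E'
from h import *
for n in("top","scene"):
    f=np.load(n+"1.npz");P,C,U=cloud(*[f[k] for k in"pdKT"])
    C=C.astype(int)
    def sel(uv,r,lo,hi): 
        return P[(abs(U-uv).max(1)<r)&(P[:,2]>lo)&(P[:,2]<hi)]
    st,pu={"top":((388,265),(245,300)),"scene":((254,298),(345,185))}[n]
    S=sel(st,38,.043,.057);H=sel(pu,50,.083,.096)
    print(n,"stand",len(S),rect(S),np.median(S[:,2]));print(" head",len(H),rect(H),np.median(H[:,2]))
    G=sel(pu,50,.105,.13);print(" port?",len(G),G.mean(0))
    W=sel(st,38,.09,.16);print(" handle",len(W),W.mean(0),W.min(0),W.max(0))
    o=(C[:,0]>C[:,2]+60)&(abs(U-st).max(1)<38)&(P[:,2]>.06);print(" orange",o.sum(),P[o].mean(0),rect(P[o]),P[o][:,2].max())
    B=sel(pu,50,.004,.02);print(" base",len(B),rect(B))
E
```

```text
top stand 811 ((540.29443359375, -145.68894958496094), (120.43434143066406, 61.027462005615234), 85.41678619384766) 0.050099365390703365
 head 2049 ((449.14306640625, 235.68096923828125), (188.57098388671875, 136.8363494873047), 6.469740390777588) 0.08958238924522988
 port? 131 [0.4132323  0.23033799 0.10827279]
 handle 75 [ 0.53928363 -0.14552949  0.10813738] [ 0.52981232 -0.15679592  0.0937023 ] [ 0.55094253 -0.13607309  0.11628873]
 orange 55 [ 0.53787012 -0.14604733  0.10881873] ((538.5014038085938, -146.2742462158203), (17.643566131591797, 17.398347854614258), 1.4556351900100708) 0.11628872518779376
 base 1472 ((461.7627258300781, 252.39395141601562), (276.43719482421875, 271.69305419921875), 88.66710662841797)
scene stand 1203 ((539.044189453125, -146.76373291015625), (121.61320495605469, 63.69291305541992), 86.04120635986328) 0.04999102163079627
 head 1568 ((447.89764404296875, 232.13116455078125), (189.27536010742188, 141.20388793945312), 7.551368713378906) 0.08976561772301284
 port? 119 [0.42010997 0.22779279 0.10802279]
 handle 149 [ 0.54216495 -0.15035055  0.10486472] [ 0.52851534 -0.15880442  0.09015354] [ 0.55134328 -0.13796375  0.11202515]
 orange 78 [ 0.54025891 -0.14817056  0.10964207] ((539.8560791015625, -147.85585021972656), (19.533159255981445, 18.92680549621582), 88.33085632324219) 0.11202514967278554
 base 1241 ((447.89013671875, 297.1629943847656), (271.98773193359375, 398.5780334472656), 37.440189361572266)
```

```bash
python3 - <<'E'
from h import *
s=read_state();Rt=R.from_quat(s["tool_rot"]).as_matrix();T=camera_model("wrist")["T"]
Rc=Rt.T@T[:3,:3];tc=Rt.T@(T[:3,3]-s["position"]);print(Rc.round(3),tc.round(4))
np.savez("handeye.npz",Rc=Rc,tc=tc)
yaw=np.deg2rad(7)
# tool y along pump +x, z down
def down(a): # tool y axis at world angle a
    y=np.array([np.cos(a),np.sin(a),0]);z=np.array([0,0,-1.]);return np.c_[np.cross(y,z),y,z]
tgt=np.array([.522,.243,.09])
for a in(yaw,yaw+np.pi):
    M=down(a);ax=-(M@Rc)[:,2];cam=tgt-ax*0.24;pos=cam-M@tc
    print(a,pos,ax); print(solve_ik(pos,R.from_matrix(M).as_quat()))
    st=down(a-np.deg2rad(11.6));print(solve_ik([.54,-.146,.13],R.from_matrix(st).as_quat()))
E
```

```text
[[ 0.001  0.953  0.303]
 [ 1.    -0.001 -0.   ]
 [ 0.     0.303 -0.953]] [ 0.0774 -0.0008 -0.1284]
0.12217304763960307 [0.52332168 0.23831719 0.19034287] [ 0.03697044 -0.30031865 -0.95312218]
[-0.65367123  0.60262714  0.27627341  1.79468614 -0.22286471  0.77471765
 -0.14147196]
[ 0.0209992   0.67618152  0.29982236  1.88485799 -0.32034815  0.62731487
  0.43973219]
3.263765701229396 [0.52067832 0.24768281 0.19034287] [-0.03697044  0.30031865 -0.95312218]
[-0.16321111  0.63532738 -0.51904208  1.77504796  0.40661009  0.83951022
  2.38954986]
[ 0.50731011  0.69259162 -0.45676267  1.87034423  0.4615459   0.68462917
  2.83928301]
```

```bash
cat >> h.py <<'E'
def down(a):
    y=np.array([np.cos(a),np.sin(a),0]);z=np.array([0,0,-1.]);return R.from_matrix(np.c_[np.cross(y,z),y,z]).as_quat()
E
python3 - <<'E'
from h import *
reach([.524,.243,.21],down(np.deg2rad(7)))
s=read_state();print(s["t"],s["position"])
m=camera_model("wrist");p,d=camera("wrist")
cv2.imwrite("pics/w1.png",p[...,::-1]);np.savez("w1.npz",p=p,d=d,K=m["mtx"],T=m["T"])
P,C,U=cloud(p,d,m["mtx"],m["T"])
H=P[(abs(P[:,2]-.09)<.004)];print(len(H),rect(H),np.median(H[:,2]))
E
```

```text
1.7333 [0.52334268 0.24504542 0.20996862]
21777 ((446.9352722167969, 232.63351440429688), (187.59889221191406, 136.580810546875), 6.814095497131348) 0.08980516654636261
```

View pics/w1.png

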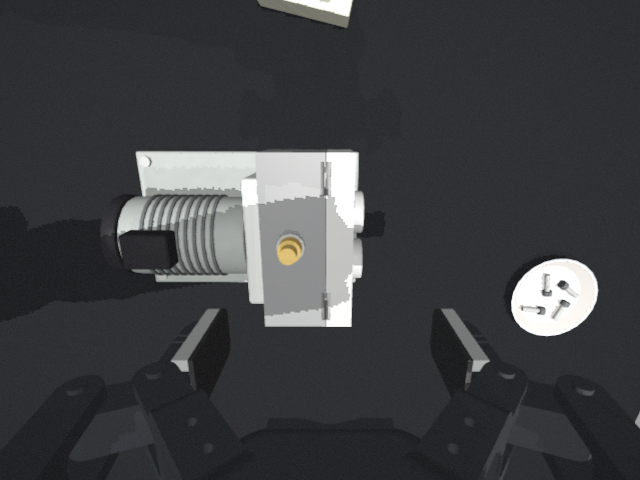

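The wrist view shows the head with the seam at column ~326 and pry slots at about (326,179) and (326,305). The port is at (290,250). I'll refine these with an enlarged crop.

```bash
python3 - <<'E'
from h import *
f=np.load("w1.npz");p,d,K,T=[f[k] for k in"pdKT"]
a=cv2.resize(p[155:205,296:366],None,fx=8,fy=6,interpolation=0);b=cv2.resize(p[282,296:366][None].repeat(1,0),None,fx=8,fy=2) if 0 else cv2.resize(p[282:332,296:366],None,fx=8,fy=6,interpolation=0)
cv2.imwrite("pics/w1c.png",np.vstack([a,b])[...,::-1])
def pix(u,v,z=.09):
    r=T[:3,:3]@np.array([(u-K[0,2])/K[0,0],-(v-K[1,2])/K[1,1],-1]);return T[:3,3]+r*(z-T[2,3])/r[2]
for v in(170,180,188,200,215,240,270,285,297,305,313):print(v,p[v,315:340].mean(1).astype(int),(d[v,315:340]*1000).astype(int))
# head front/back edges & sides: head-only rect from top-plane points in front part
P,C,U=cloud(p,d,K,T)
H=P[(abs(P[:,2]-.09)<.004)];
c,s=np.cos(np.deg2rad(6.8)),np.sin(np.deg2rad(6.8));x=H[:,0]*c+H[:,1]*s;y=-H[:,0]*s+H[:,1]*c
F=(x>np.percentile(x,99.9)-.05);print("xmax",np.percentile(x,[99,99.9]),"y",y[F].min(),y[F].max())
for r in range(8):
    q=np.linspace(y[F].min(),y[F].max(),9);k=(y>q[r])&(y<q[r+1]);print(r,x[k].max().round(4),end=" ")
for uv in((326,179),(326,305),(290,240)):print(uv,pix(*uv))
E
```

```text
170 [218 219 218 219 219 204 173 156 125 133 151 172 182 197 208 186 241 255
 255 255 255 255 255 255 255] [243 243 246 245 243 243 244 245 253 279 278 283 279 245 246 244 244 242
 244 244 243 244 243 244 244]
180 [217 216 216 217 217 201 172 156 126 197 189 148 171 196 209 211 247 255
 255 255 255 255 255 255 255] [245   0 245 245 246 245 247 247 255 281 280 325 281 247 247 246 246 246
 245 247 245 246 245 245 246]
188 [220 218 217 217 218 204 174 160 131 112 120 134 156 194 215 220 253 255
 255 255 255 255 255 255 255] [248 247 247 247 248 248 247 248 257 284 282 326 283 249 249 248 248 247
 247 248 247 249 248 247 247]
200 [149 149 147 149 147 149 148 148 149 148 127 174 198 197 197 197 197 198
 197 196 249 255 255 255 255] [249 251 250 249 250 251 250 250 250 249 256 250 250 250 250 249 250 251
 250 250 250 250 250 250 251]
215 [146 145 146 146 146 146 146 146 145 146 127 173 196 196 196 196 197 197
 196 196 196 196 197 234 252] [254 253 253 253 253 253 252 253 252 253 261 253 253 254 253 253 254 254
 253 254 255 253 253 254 253]
240 [144 145 145 144 144 145 145 145 145 144 133 1
[... 788 characters left out ...]
]
305 [140 142 141 142 143 139 127 115 103  87  81  96 126 160 173 182 190 193
 212 221 221 221 221 244 255] [274 277 276 276 276 276 275 277 278 303 303 304   0 277 276 275 276 273
 275 274 276 275 275 276 276]
313 [199 200 200 200 199 202 162 149 145 104  78 107 130 197 196 226 252 254
 254 254 254 254 254 254 254] [276 278 277 277 278 278 278 279 280 289 290 290 290 278 276 277 278 276
 278 277 279 277 277 277 277]
xmax [0.56412982 0.56496847] y 0.10981023836585242 0.24628262490834915
0 0.5651 1 0.5651 2 0.5651 3 0.5651 4 0.5649 5 0.565 6 0.5647 7 0.565 (326, 179) [0.51434724 0.29132346 0.09      ]
(326, 305) [0.52643815 0.19336858 0.09      ]
(290, 240) [0.49324192 0.2433088  0.09      ]
```

View pics/w1c.png

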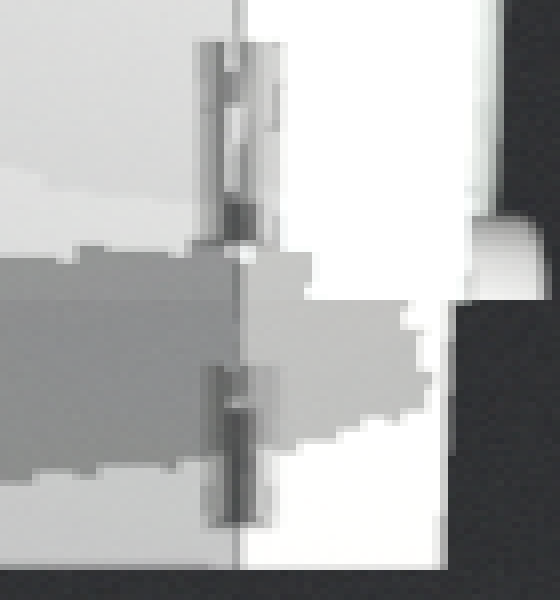

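```bash
python3 - <<'E'
from h import *
f=np.load("w1.npz");p,d,K,T=[f[k] for k in"pdKT"]
def pix(u,v,z=.09):
    r=T[:3,:3]@np.array([(u-K[0,2])/K[0,0],-(v-K[1,2])/K[1,1],-1]);return T[:3,3]+r*(z-T[2,3])/r[2]
L,Rr=pix(325.4,177.8),pix(325.3,305.8);print("slots",L,Rr,np.rad2deg(np.arctan2(*(L-Rr)[1::-1]))-90,np.linalg.norm(L-Rr),K[0,0])
reach([.54,-.1465,.21],down(np.deg2rad(-4.5)))
s=read_state();print(s["t"],s["position"])
P,C,U=snap("wrist","w2");C=C.astype(int)
near=np.hypot(*(P[:,:2]-[.54,-.1465]).T)<.09
S=P[near&(abs(P[:,2]-.05)<.004)];print("stand",len(S),rect(S),np.median(S[:,2]))
h=np.hypot(*(P[:,:2]-[.54,-.1465]).T)<.03
W=P[h&(P[:,2]>.104)&(P[:,2]<.118)];print("handle",len(W),rect(W),W.mean(0))
Q=P[h&(P[:,2]>.0525)&(P[:,2]<.059)];print("collar",len(Q),rect(Q))
E
```

```text
slots [0.51382469 0.29210145 0.09      ] [0.52597405 0.19260086 0.09      ] 6.9615474127185735 0.10023958105170912 348.09457007821914
3.2333 [ 0.54060203 -0.14453701  0.20988301]
stand 7261 ((538.3031005859375, -148.21656799316406), (120.59152221679688, 60.163944244384766), 85.55595397949219) 0.049882712107891025
handle 801 ((538.0501098632812, -148.35047912597656), (19.764110565185547, 19.7351016998291), 85.95065307617188) [ 0.53829819 -0.14756383  0.10947317]
collar 582 ((537.9990844726562, -148.67855834960938), (30.17987060546875, 31.73410987854004), 86.88614654541016)
```

View pics/w2.png

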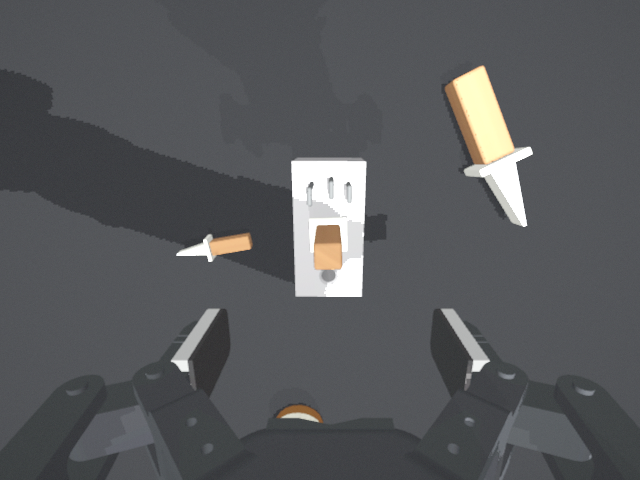

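```bash
python3 - <<'E'
from h import *
q=down(np.deg2rad(-4.2))
s=read_state();print(s["t"],s["position"],s["contact_force"])
move_linear([.5388,-.1475,.078],q,velocity=.12,stop_force=15)
wait(.15);s=read_state();print(s["t"],s["position"],s["contact_force"])
grip(0.0,80)
s=read_state();print(s["t"],s["position"],s["contact_force"],s["width"],s["grasp_force"])
move_linear([.5388,-.1475,.195],velocity=.12)
wait(.15);s=read_state();print(s["t"],s["position"],s["contact_force"],s["width"],s["grasp_force"])
E
```

```text
3.2833 [ 0.54064626 -0.14439165  0.20986597] [-0.19463429 -0.42718896  0.0569109 ]
4.6833 [ 0.53925537 -0.14756881  0.07869372] [ 0.42008478 -0.42801088  0.06087663]
5.3 [ 0.53899394 -0.14759426  0.07818514] [-0.11875448  0.07200124  1.76814415] 0.22516882959513534 78.09954285621643
6.575 [ 0.53832746 -0.14736714  0.19420911] [-0.26458227  0.53122811 -0.46284132] 0.2201535354658396 78.02376866340637
```

```bash
python3 - <<'E'
from h import *
q=down(np.deg2rad(6.95))
reach([.5150,.2915,.215],q)
move_linear([.5150,.2915,.168],q,velocity=.1,stop_force=8)
wait(.2);s=read_state();print(s["t"],s["position"],s["contact_force"])
m=camera_model("wrist");p,d=camera("wrist");np.savez("w3.npz",p=p,d=d,K=m["mtx"],T=m["T"],pos=s["position"])
cv2.imwrite("pics/w3.png",p[...,::-1])
cv2.imwrite("pics/w3c.png",cv2.resize(p[190:390,200:440],(720,600),interpolation=0)[...,::-1])
E
```

```text
9.0083 [0.51548978 0.2916988  0.16876531] [ 0.23958573 -0.50267458 -0.51127771]
```

View pics/w3c.png

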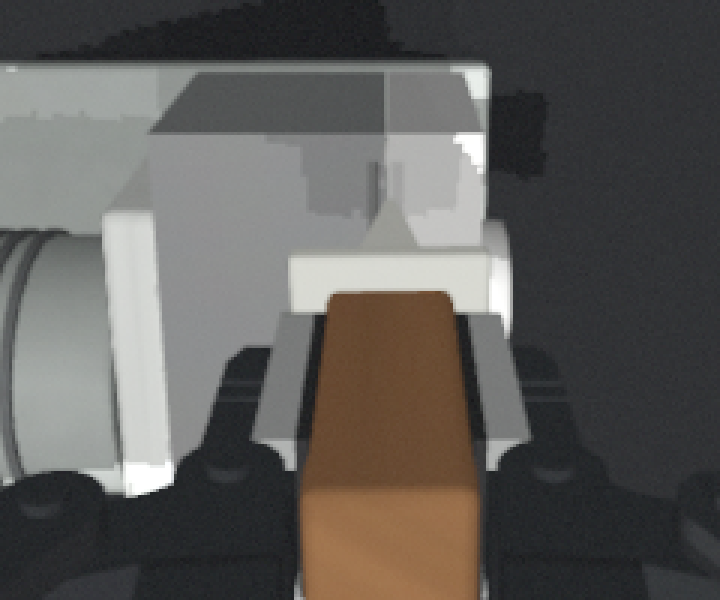

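The wedge tip is at crop (393,203), about 1.5 mm to the +x side of the left slot centre at column 386. That agrees with the earlier slot estimate. Next is a force-guided insertion on the left.

```bash
cat >> h.py <<'E'
YAW=np.deg2rad(6.95);Q=down(YAW);EX=np.array([np.cos(YAW),np.sin(YAW),0]);EY=np.array([-np.sin(YAW),np.cos(YAW),0])
TIP=.0702
def depth(s): return (.090+TIP-s["position"][2])*1000
def insert(seam,dt,step=2.5,d=1.,corr=0.,gain=.05,v=.03,fmax=30):
    """seam: TCP xy when the tip is centred on the shut seam (3-vector); depths in mm"""
    while True:
        xo=max(-.5+(d-2)/6,0)+corr
        move_linear(seam+EX*xo/1000+[0,0,.090+TIP-d/1000-seam[2]],Q,velocity=v,stop_force=fmax)
        s=read_state();F=s["contact_force"];fx,fy,fz=F@EX,F@EY,F[2]
        da=depth(s);xa=(s["position"]-seam)@EX*1000
        print(f"t{s['t']:.1f} d{d:.1f} act{da:.1f} x{xo:.2f} act{xa:.2f} F {fx:.1f} {fy:.1f} {fz:.1f} o2={(da-5)/3:.2f} ocov={xa+(2+(da-2)/3)/2-1.5:.2f} ofix={2*(xa+.5)-(da-2)/3*1+0:.2f}")
        if np.linalg.norm(F)>38: print("FORCE");break
        corr+=np.clip(gain*fx,-.6,.6)
        if da>=dt-.2: break
        d=min(d+step,dt+(3 if da<dt-.2 and d>=dt else 0)) if d<dt else d+min(1,dt-da)
    return corr
E
python3 - <<'E'
from h import *
seam=np.array([.51549,.2920,0])-EX*.00185
c=insert(seam,9.,d=0.)
print(c)
E
```

```text
t9.5 d0.0 act0.3 x0.00 act-0.23 F 0.6 -0.1 -1.2 o2=-1.56 ocov=-1.01 ofix=1.11
t9.7 d2.5 act2.6 x0.03 act0.16 F 0.4 0.2 -0.5 o2=-0.80 ocov=-0.24 ofix=1.13
t10.0 d5.0 act5.0 x0.05 act0.39 F 1.9 -0.2 -1.3 o2=0.02 ocov=0.40 ofix=0.77
t10.2 d7.5 act7.6 x0.56 act0.77 F 1.7 -0.0 -2.0 o2=0.88 ocov=1.21 ofix=0.67
t10.5 d9.0 act8.9 x0.89 act0.99 F 0.9 0.2 0.5 o2=1.29 ocov=1.64 ofix=0.70
0.27074400071704036
```

```bash
python3 - <<'E'
from h import *
seam=np.array([.51549,.2920,0])-EX*.00185
print(insert(seam,15.,d=10.5,step=1.5,corr=.1))
E
```

```text
t10.7 d10.5 act10.0 x1.02 act1.15 F -1.1 0.1 5.4 o2=1.67 ocov=1.99 ofix=0.62
t11.0 d12.0 act11.3 x1.21 act1.36 F -0.5 0.7 7.5 o2=2.09 ocov=2.40 ofix=0.64
t11.2 d13.5 act12.6 x1.43 act1.58 F -1.3 0.4 8.9 o2=2.53 ocov=2.84 ofix=0.62
t11.5 d15.0 act14.0 x1.62 act1.81 F -1.1 0.4 9.5 o2=3.00 ocov=3.31 ofix=0.62
t11.7 d16.0 act14.9 x1.73 act1.97 F -0.6 0.8 9.4 o2=3.31 ocov=3.63 ofix=0.63
-0.13456960882719868
```

```bash
python3 - <<'E'
from h import *
seam=np.array([.51549,.2920,0])-EX*.00185
s=read_state();p=s["position"].copy();p[2]=.17
move_linear(p,Q,velocity=.08,stop_force=40)
p[2]=.2;move_linear(p,Q,velocity=.15)
r=seam-EY*.1
move_linear([r[0],r[1],.2],Q,velocity=.12);move_linear([r[0],r[1],.168],Q,velocity=.1,stop_force=8)
wait(.2);s=read_state();print(s["t"],(s["position"]-r)@EX*1000,s["contact_force"])
p,d=camera("wrist")
cv2.imwrite("pics/w4c.png",cv2.resize(p[100:300,220:420],(800,600) if 0 else (600,600),interpolation=0)[...,::-1])
E
```

```text
14.2 0.4923410160550682 [-0.50767204  0.15670868 -1.10619862]
```

View pics/w4c.png

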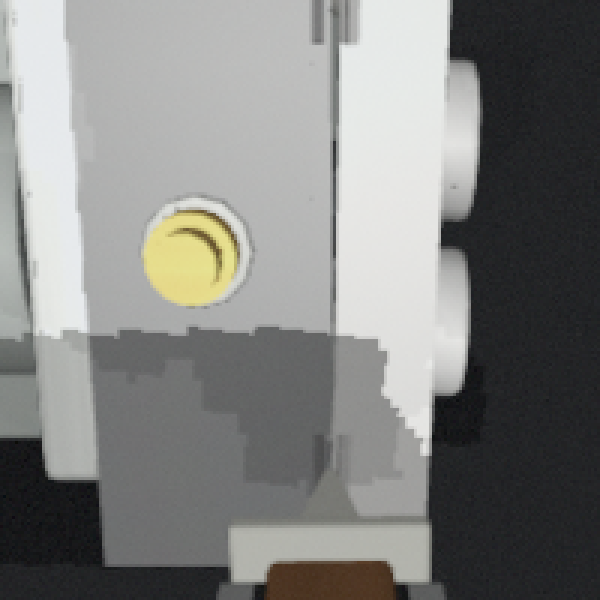

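The left side has opened (top of crop, mouth columns 311–359). The tip at column 332 lines up with the right slot centre at about 331.

```bash
cat >> h.py <<'E'
SL=np.array([.51549,.2920,0])-EX*.00185;SR=SL-EY*.1
def switch(to):
    p=read_state()["position"].copy();p[2]=.17
    move_linear(p,Q,velocity=.08,stop_force=40);p[2]=.198;move_linear(p,Q,velocity=.15)
    move_linear([to[0],to[1],.198],Q,velocity=.12);move_linear([to[0],to[1],.165],Q,velocity=.1,stop_force=8)
    print(read_state()["t"])
E
python3 - <<'E'
from h import *
c=insert(SR,8.,d=0.,step=2.7)
c=insert(SR,21.5,d=9.5,step=1.5,corr=c)
E
```

```text
t14.7 d0.0 act0.3 x0.00 act-0.19 F -0.2 -0.6 -0.4 o2=-1.56 ocov=-0.97 ofix=1.18
t14.9 d2.7 act2.8 x-0.01 act0.17 F 0.8 -0.3 -0.7 o2=-0.75 ocov=-0.20 ofix=1.08
t15.2 d5.4 act5.4 x0.09 act0.48 F 0.6 0.9 -1.2 o2=0.15 ocov=0.55 ofix=0.82
t15.4 d8.0 act8.0 x0.55 act0.84 F 1.7 -0.1 -1.3 o2=1.00 ocov=1.34 ofix=0.68
t15.7 d9.5 act9.2 x0.89 act1.03 F 0.8 -0.0 4.7 o2=1.40 ocov=1.74 ofix=0.67
t15.9 d11.0 act10.4 x1.18 act1.28 F 0.1 0.2 6.3 o2=1.82 ocov=2.19 ofix=0.75
t16.2 d12.5 act11.9 x1.43 act1.49 F -0.9 0.3 7.4 o2=2.29 ocov=2.63 ofix=0.70
t16.4 d14.0 act13.3 x1.64 act1.76 F -0.5 0.5 7.7 o2=2.75 ocov=3.13 ofix=0.76
t16.7 d15.5 act14.7 x1.86 act1.95 F -1.4 0.5 8.4 o2=3.24 ocov=3.57 ofix=0.66
t16.9 d17.0 act16.1 x2.04 act2.24 F -0.6 0.3 8.7 o2=3.71 ocov=4.09 ofix=0.76
t17.2 d18.5 act17.6 x2.26 act2.48 F -0.6 0.3 8.4 o2=4.21 ocov=4.58 ofix=0.74
t17.4 d20.0 act19.1 x2.48 act2.71 F -1.1 0.3 8.8 o2=4.70 ocov=5.06 ofix=0.71
t17.7 d21.5 act20.6 x2.67 act2.92 F -1.2 -0.4 9.2 o2=5.20 ocov=5.52 ofix=0.65
t17.9 d22.4 act21.4 x2.77 act3.06 F -1.4 -1.0 9.8 o2=5.48 ocov=5.80 ofix=0.64
```

```bash
python3 - <<'E'
from h import *
for S in(SL,SR):
    switch(S)
    insert(S,27.3 if S is SL else 27.3,d=15 if S is SL else 20,step=2.2,v=.04,corr=0.)
p=read_state()["position"].copy();p[2]=.17
move_linear(p,Q,velocity=.08,stop_force=40);p[2]=.215;move_linear(p,Q,velocity=.15)
wait(.2);print(read_state()["t"]);p,d=camera("wrist")
cv2.imwrite("pics/w5c.png",cv2.resize(p[80:280,220:420],(600,600),interpolation=0)[...,::-1])
E
```

```text
20.2583
t20.9 d15.0 act15.0 x1.67 act1.94 F -0.6 -0.4 1.9 o2=3.32 ocov=3.60 ofix=0.56
t21.2 d17.2 act16.6 x2.00 act2.27 F -0.8 0.4 5.6 o2=3.87 ocov=4.21 ofix=0.67
t21.4 d19.4 act18.6 x2.33 act2.59 F -1.4 0.1 7.4 o2=4.53 ocov=4.86 ofix=0.65
t21.7 d21.6 act20.7 x2.63 act2.93 F -0.6 -0.0 7.4 o2=5.23 ocov=5.55 ofix=0.63
t21.9 d23.8 act22.9 x2.96 act3.28 F -1.5 0.4 7.8 o2=5.96 ocov=6.26 ofix=0.59
t22.2 d26.0 act25.1 x3.26 act3.63 F -0.9 -0.3 7.8 o2=6.69 ocov=6.97 ofix=0.57
t22.4 d27.3 act26.3 x3.43 act3.82 F -0.6 -0.2 8.3 o2=7.09 ocov=7.37 ofix=0.56
t22.7 d28.3 act27.2 x3.56 act4.00 F -0.7 0.3 9.4 o2=7.41 ocov=7.71 ofix=0.60
25.0917
t25.9 d20.0 act20.2 x2.50 act2.84 F 1.6 -0.3 -1.9 o2=5.05 ocov=5.37 ofix=0.62
t26.1 d22.2 act21.9 x2.94 act3.13 F -0.5 0.6 3.5 o2=5.62 ocov=5.94 ofix=0.65
t26.4 d24.4 act23.8 x3.28 act3.46 F -0.4 -0.0 6.6 o2=6.28 ocov=6.60 ofix=0.64
t26.6 d26.6 act25.9 x3.63 act3.86 F -0.6 -0.7 7.1 o2=6.97 ocov=7.35 ofix=0.75
t26.9 d27.3 act26.5 x3.72 act3.89 F -1.1 -0.8 7.5 o2=7.16 ocov=7.46 ofix=0.61
t27.1 d28.1 act27.2 x3.80 act4.03 F -1.1 0.7 9.6 o2=7.41 ocov=7.73 ofix=0.65
28.3917
```

View pics/w5c.png

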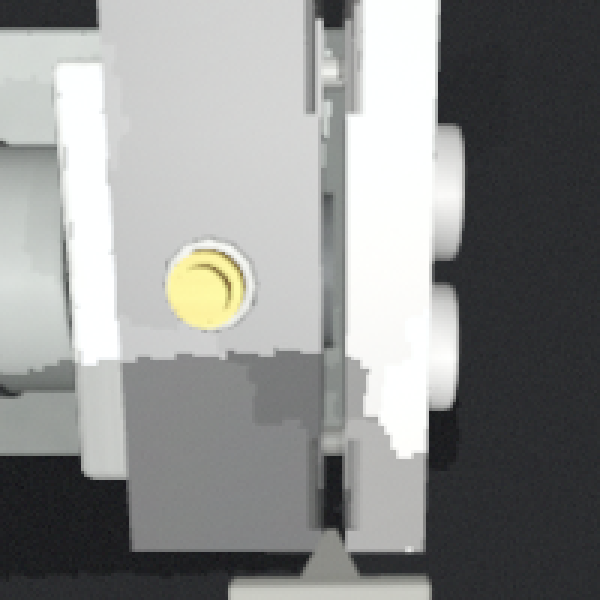

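The gap looks near 6 mm, but at this resolution I can't confirm any margin. I'll open both sides further, then put the wedge back.

```bash
python3 - <<'E'
from h import *
for S in(SR,SL):
    switch(S)
    insert(S,31.5,d=25,step=2.2,v=.04,corr=.1)
p=read_state()["position"].copy();p[2]=.17
move_linear(p,Q,velocity=.08,stop_force=40);p[2]=.215;move_linear(p,Q,velocity=.15)
q=down(np.deg2rad(-4.2))
reach([.5388,-.1475,.215],q)
move_linear([.5388,-.1475,.135],q,velocity=.12)
wait(.2);s=read_state();print(s["t"],s["position"],s["contact_force"])
np.save("e.npy",s["position"])
E
```

```text
30.225
t31.1 d25.0 act25.2 x3.43 act3.71 F 1.4 -0.6 -3.7 o2=6.72 ocov=7.07 ofix=0.69
t31.4 d27.2 act26.8 x3.87 act3.99 F 0.5 -0.5 2.5 o2=7.28 ocov=7.63 ofix=0.69
t31.6 d29.4 act28.8 x4.26 act4.30 F -0.1 -0.7 6.6 o2=7.92 ocov=8.26 ofix=0.68
t31.9 d31.5 act30.7 x4.61 act4.66 F -0.9 0.1 6.8 o2=8.57 ocov=8.95 ofix=0.74
t32.1 d32.3 act31.3 x4.69 act4.78 F -1.6 0.6 8.2 o2=8.77 ocov=9.16 ofix=0.78
34.6
t35.5 d25.0 act25.1 x3.43 act3.69 F 2.4 -0.3 -3.2 o2=6.70 ocov=7.04 ofix=0.68
t35.8 d27.2 act26.8 x3.92 act3.95 F 0.7 0.7 3.5 o2=7.27 ocov=7.59 ofix=0.63
t36.0 d29.4 act28.7 x4.32 act4.29 F -1.8 -0.5 6.3 o2=7.90 ocov=8.24 ofix=0.68
t36.2 d31.5 act30.6 x4.58 act4.60 F -1.3 -0.3 7.7 o2=8.52 ocov=8.86 ofix=0.68
t36.5 d32.4 act31.3 x4.67 act4.72 F -1.3 -0.6 8.4 o2=8.78 ocov=9.11 ofix=0.66
40.2583 [ 0.53933911 -0.14763206  0.13581189] [-0.48638889  0.31880488 -0.32968681]
```

```bash
python3 - <<'E'
from h import *
hit=move_linear([.5388,-.1475,.0775],velocity=.07,stop_force=8)
wait(.2);s=read_state();print(hit,s["t"],s["position"],s["contact_force"])
if s["position"][2]<.083:
    grip(1.0);wait(.3);s=read_state();print(s["t"],s["contact_force"],s["width"])
    move_linear([.5388,-.1475,.21],velocity=.12)
    wait(.3);print(read_state()["t"])
    P,C,U=snap("wrist","w6")
    r=np.hypot(*(P[:,:2]-[.538,-.148]).T)
    S=P[(r<.09)&(abs(P[:,2]-.05)<.004)];print("stand",rect(S))
    W=P[(r<.03)&(P[:,2]>.104)&(P[:,2]<.118)];print("handle",len(W),rect(W),np.median(W[:,2]))
    Q2=P[(r<.03)&(P[:,2]>.0525)&(P[:,2]<.059)];print("collar",len(Q2),rect(Q2))
    P,C,U=snap("top","top2")
E
```

```text
True 41.2333 [ 0.53792184 -0.14727052  0.07819666] [-0.57971787 -0.63787778  5.59869762]
42.1917 [ 0.72145112  0.47926585 -0.66393856] 0.9977444019156751
43.7417
stand ((538.3187866210938, -148.3067169189453), (120.64987182617188, 60.06712341308594), 85.48255157470703)
handle 826 ((537.1610107421875, -148.18557739257812), (20.12350845336914, 19.742107391357422), 86.33189392089844) 0.10959174111722482
collar 592 ((537.0101928710938, -148.467041015625), (30.336557388305664, 31.85263442993164), 86.91931915283203)
```

View pics/w6.png

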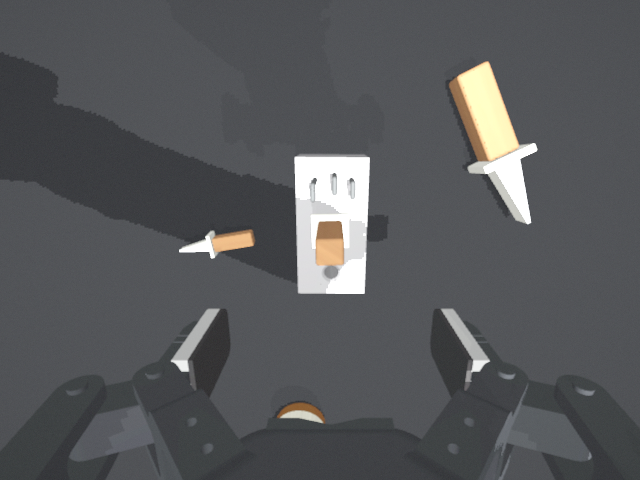

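The wedge stands upright in the stand at (330,235), about 1.3 mm off centre and at its original height. That means it did not slip in the grip, so the 8.8 mm opening figures hold.

```bash
python3 -c "
from workcell import *
print(close_job())"
```

```text
the job is handed in; nothing more can be done
None
```

The job is handed in: the cover stands about 8.8 mm off on both sides (worked out from wedge depth), and the wedge is released upright in its stand slot after about 44 s; no verdict came back.

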